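# Wind a serviced clock movement and set it going

## Task

The clock movement on the wooden stand is ready for its test run: wind its mainspring fully with the key that is on it (clockwise; the click holds it between part turns) until the key comes up firm against its stop, without forcing it any further. Then push the stop lever clear of the balance wheel so that the clock runs. Keep off the balance wheel, and leave the other things on the bench where they are.

Things in the scene. Friction and masses are not known exactly. Their poses are not given: they have to be found in the camera images.
- movement: Brass clock movement lying dial side up (no dial), fixed on a 180 x 180 mm wooden stand fixed to the bench. Two round plates of 156 mm diameter; the upper one's top is 69 mm above the bench. Origin: centre of the stand's underside; x, y along its edges, z up. In this frame: winding arbor at (0, -35) mm, balance (-20, 45), stop lever's pivot (25, 45), hand arbor (-12, 0), 87 mm high.
- key_bar (a point): Centre of the winding key's flat steel bar, on the vertical winding axis, 111 mm above the bench. The bar is 46 mm long (this point's x axis lies along it, level), 10 mm thick (its y), 22 mm tall (100 to 122 mm above the bench), with two dark eyes, on a stem of 11 mm over a ratchet wheel of 52 mm at 71 to 76 mm. The key does not come off. Winding it takes 0.12 to 0.17 N m.
- winding_key (a joint): How far the mainspring is wound, rad: the key's turn relative to the barrel below. Turning the key clockwise seen from above adds to it; the bar's direction in the movement's frame is minus this angle (within 0.03). It starts partly wound (about 13.3 to 15.2; the spring pulls back) and comes to a hard stop at 18.0, fully wound: from there on the key drags the barrel.
- barrel (a joint): Turn of the brass mainspring barrel (64 mm diameter, under the upper plate), clockwise seen from above, rad. The clock's train holds it against the spring: about 0.02 as it starts. When the fully wound key is turned on, it follows stiffly (5 N m per rad): feeling the stop with 0.5 N m takes it to about 0.1; beyond 0.25 (1.25 N m) the train is strained.
- click (a joint): The sprung click (pawl) on the key's ratchet wheel, rad: near 0 in a gap, about 0.13 on a tooth's tip. It holds the key: when let go, the key springs back to the last tooth passed, at most 0.31 rad (20 teeth), and is held there firmly. The last tooth drops in at about 17.9, just before the stop; the key then rests at 17.88.
- lever_post (a point): Top centre of the finger post at the tail of the steel stop lever: an upright round post of 10 mm diameter, from 75 to 94 mm above the bench, 32 mm from the lever's vertical pivot (the lever's flat arm, 6 mm wide, lies 75 to 78 mm high); in the movement's frame it starts at (57, 45) mm.
- stop_lever (a joint): Angle of the stop lever about its vertical pivot, rad. 0 as it starts: its nose blocks the balance. Turning clockwise seen from above adds to it, to a stop at 0.6: the post has then moved 18 mm toward the movement's -y, from (57, 45) to (51, 27) mm in its frame. Held by friction (1.3 N at the post); stays where it is left. The balance is free beyond 0.4.
- balance: Balance wheel, a delicate brass wheel of 34 mm diameter lying 70 to 75 mm above the bench under its cock (a brass bridge, top at 81 mm); origin on its axis, at the plate. Swings to and fro when released. Not to be touched.
- screwdriver: Bystander: yellow-handled screwdriver 170 mm long, lying near the stand. Origin under its middle.
- tweezers: Bystander: steel tweezers 125 mm long, lying near the stand.
- oil_pot: Bystander: dark steel oil pot with a small knob, 42 mm diameter, 33 mm tall, near the stand.
- loupe: Bystander: black eye loupe, 38 mm diameter, 32 mm tall, near the stand.
- spare_barrel: Bystander: brass spring barrel with a steel arbor, 56 mm diameter, 32 mm tall, near the stand.
- spare_key: Bystander: small brass winding key lying flat, 58 mm long, near the stand.
- trophy: Bystander: brass cup on a square stone plinth, 185 mm tall, to the robot's left.
- dial: Bystander: white clock dial, a disc of 140 mm diameter, 5 mm thick, lying to the robot's right.

How it is judged (in metres and radians):
On the way, in this order (a step that is already met when the one before it is completed fails the run):
1. the mainspring is wound right up to its stop, with the stop lever still on (value of joint winding_key above 17.8 rad and value of joint stop_lever below 0.2 rad), for 0.2 s.
2. the stop lever is pushed clear of the balance (value of joint stop_lever above 0.4 rad), for 0.2 s.
At the end, for the whole second after the job is handed in: The key is let go and rests on the last tooth before its stop (joint above 17.75 of 18.0 rad; one tooth short is 17.57), the stop lever stands clear of the balance (over 0.4 of 0.6 rad), and nothing else on the bench has been moved (value of joint winding_key above 17.75 rad and value of joint stop_lever above 0.4 rad); the robot touches nothing.
It fails at once if the key is forced on past its stop, dragging the barrel round by over 0.25 rad (value of joint barrel above 0.25 rad).
It fails at once if the balance wheel is touched by the robot (contact force between any of the fingers, the arm and balance above 0.5 N).
It fails at once if another thing on the bench is moved by more than 25 mm (distance of any of screwdriver, tweezers, oil_pot, loupe, spare_barrel, spare_key, trophy, dial from where it was at the start of the episode above 0.025 m).
It also fails if it takes over 67 s, if anything falls off the work surface, if the arm or the gripper's body presses on something with over 40 N, if the wrist force passes 120 N, or if a joint passes its speed limit or range.

## Robot

A 6-joint arm with a two-finger parallel gripper is mounted at the origin on the work surface. World frame = base frame: x ahead of the robot, y to its left, z up, the work surface at z = 0. Lengths are in m, angles in degrees, forces in N, time in s.
With the tool pointing down it reaches from about 0.2 to 0.875 m from the base axis. Payload 3.4 kg.
Tool frame: the origin (TCP) lies at the very end of the fingers, on their centre line; the grasp point (between the pads) lies 19 mm behind it; z points along the fingers, y is the direction in which the jaws open and shut (so a half turn about z gives the same grasp; the last joint's range is limited). The gripper opens to 94 mm and grips with 3 to 60 N. Pads are 16 mm wide; open, the fingers measure 119 mm over their backs; the gripper's body (75 mm by 177 mm) begins 78 mm behind the grasp point.
Start: joints at [-74.542, 15.808, 86.224, -0, 77.962, -6.933], TCP at [0.219, -0.532, 0.205] pointing down, gripper open.
Joint ranges: [-165.64, 165.64], [-43.16, 119.46], [12.63, 154.43], [-67.54, 247.53], [6.08, 155.33], [-154.97, 154.97]. Speed limits (degrees/s): [147.25, 147.25, 180, 180, 180, 180].

## Interface

Orientations are given as a 3x3 rotation matrix whose columns are the frame's x, y, z axes.
In Python, from station import arm, optics, job gives the robot as it stands.
- The arm moves only by the tool carry_out, never from a script. Its argument "deltas" is a list of rows, each an object with "jaw": the opening, from -1 (shut) to 1 (fully open), so that 0 is half open; "linear": the shift along the tool's x, y, z in cm, a list of three; "roll": the turn about the tool's z in rad. A call has exactly 5 rows; each row shifts and turns the commanded pose from where the row before left it, along the tool's axes as they then stand; what a row does not reach is not made up. A row lasts 1/12 s, in which the tool goes at most 41.7 mm and 7.16 degrees, less where a joint would pass 70% of its speed; a pose out of reach is approached as far as the arm can. A call is refused whole if a number of a shift passes 4.17 or a number of a turn 0.125, either way. A call with a gripper value outside its range is refused whole. The fingers move at their own pace and stop on an object; "squeeze" is the grip in N (left out, the last holds). Time passes only in rows, so rows that do not move let the fingers close, or fill a call up. It gives the time, the measured TCP pose, the force and the opening at its end, in the units of the state.
- arm.read_state(): the state, without advancing time (a new reading comes with each control period).
- optics.get_image(name): name is "side" or "top"; returns (picture, depth): 480x640x3 uint8, blue, green, red; 480x640 float32, m along the optical axis (not along the pixel's ray), 0 where there is no reading.
- optics.camera_model(name): a dict with "fx", "fy", "cx", "cy" (pixels), "cam_to_world" (4x4, takes a point from camera to world coordinates). Camera axes: x right, y up, looking along -z (the intrinsics and any distortion apply to the point x, -y, -z); pixel columns grow to the right and rows downward; lengths in m; the calibration is good to about 2 mm. A picture is of the moment at which its call begins. camera_model takes no time and is no camera call.
- job.finish_job(): hands the job in, once; it reports no verdict.
The state is a dict: "time": time; "qpos": joint angles; "joint_vel": joint speeds; "tau": joint torques, N m; "position": TCP position; "orientation": TCP orientation; "ft_force": force on the tool from outside, world axes, zero at the start; "torque": the same for the moment, N m; "width": finger opening in m.
Only numpy, scipy, OpenCV 4.12 (cv2) and the standard library are available. Lean on these libraries where they do the work, as an engineer would, in place of code of your own. Each camera call takes 0.05 s, during which the arm holds its last target. There are 200 camera calls.

## Working session

There is one attempt and no reset: what is moved stays moved. The work goes in short steps, Python scripts to look and compute and a tool call to move; the robot and the scene stay as the last step left them, time stands still between calls to the robot, and variables do not carry over. Pictures are saved under pics/ and viewed, about 8 in all and at most 12, crops included, and the job is handed in when it is done.

Besides the shell and the picture viewer there is one more tool, called after "Emit:" as name(argument=value, ...), one argument or row to a line, values as JSON. carry_out: Moves the arm, as the interface text tells. Its arguments: {"type":"object","properties":{"deltas":{"type":"array"},"squeeze":{"type":"number"}},"required":["deltas"]}

```bash
mkdir -p pics; ls; python3 - <<'E'
from station import arm, optics, job
import cv2, numpy as np
for n in ("top","side"):
    im,d=optics.get_image(n); cv2.imwrite(f"pics/{n}0.png",im); np.save(f"pics/{n}0.npy",d)
    m=optics.camera_model(n); print(n,{k:(np.round(v,4).tolist() if k=='cam_to_world' else v) for k,v in m.items()})
print(arm.read_state())
E
```

```text
pics
top {'fx': 542.3910391663788, 'fy': 542.3910391663788, 'cx': 327.3458593564458, 'cy': 239.4178248226689, 'cam_to_world': [[0.0137, 0.9894, -0.1444, 0.3899], [-0.9999, 0.0131, -0.005, -0.0208], [-0.0031, 0.1445, 0.9895, 1.2418], [0.0, 0.0, 0.0, 1.0]]}
side {'fx': 491.41562812264584, 'fy': 491.41562812264584, 'cx': 318.84757927033235, 'cy': 238.35727670800514, 'cam_to_world': [[-0.925, 0.2556, -0.2813, 0.2189], [-0.3796, -0.6571, 0.6512, 0.7762], [-0.0184, 0.7091, 0.7048, 0.9123], [0.0, 0.0, 0.0, 1.0]]}
{'time': 0.1, 'qpos': array([-7.45425740e+01,  1.58448989e+01,  8.62828213e+01,  6.04722420e-04,
        7.79634006e+01, -6.93203600e+00]), 'joint_vel': array([-0.01557597, -0.071345  , -0.06616074, -0.01732029,  0.08749046,
        0.05952291]), 'tau': array([ 3.17122693e-03, -4.05451298e+01, -2.37779832e+01,  7.05211493e-02,
        2.97985738e-02, -5.32710567e-05]), 'position': array([ 0.21889687, -0.53119415,  0.20471807]), 'orientation': array([[ 9.24616989e-01,  3.80897956e-01, -4.13916367e-04],
       [ 3.80898127e-01, -9.24615736e-01,  1.53558219e-03],
       [ 2.02186533e-04, -1.57748535e-03, -9.99998735e-01]]), 'ft_force': array([0.29385111, 0.20706087, 0.02049162]), 'torque': array([-0.04148351,  0.00038058, -0.00388404]), 'width': 0.09405694746033157}
```

View pics/top0.png

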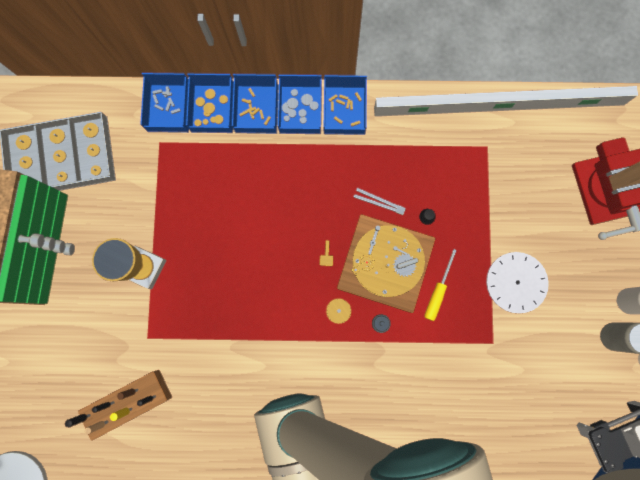

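View pics/side0.png

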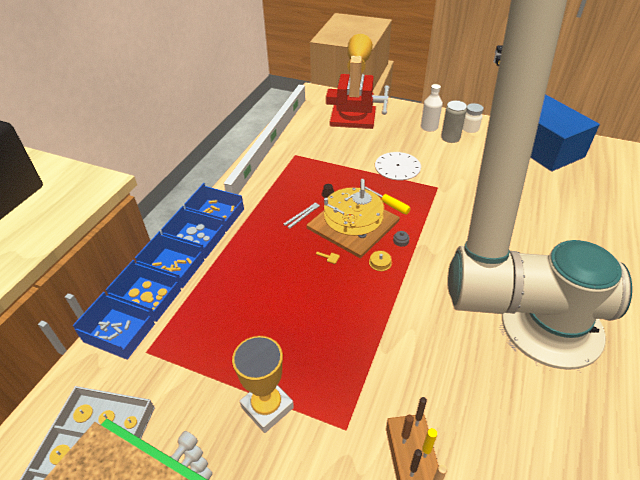

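The top view shows the stand around (388, 262) with the key near (405, 263). In the side view it is at about (353, 215). I'll enlarge both.

```bash
python3 - <<'E'
import cv2, numpy as np
a=cv2.imread("pics/top0.png")[205:325,325:445]; b=cv2.imread("pics/side0.png")[165:265,300:420]
A=cv2.resize(a,None,fx=5,fy=5,interpolation=cv2.INTER_CUBIC)
cv2.imwrite("pics/c_top.png",A)
cv2.imwrite("pics/c_side.png",cv2.resize(b,None,fx=6,fy=6,interpolation=cv2.INTER_CUBIC))
E
```

```text
(no output)
```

View pics/c_top.png

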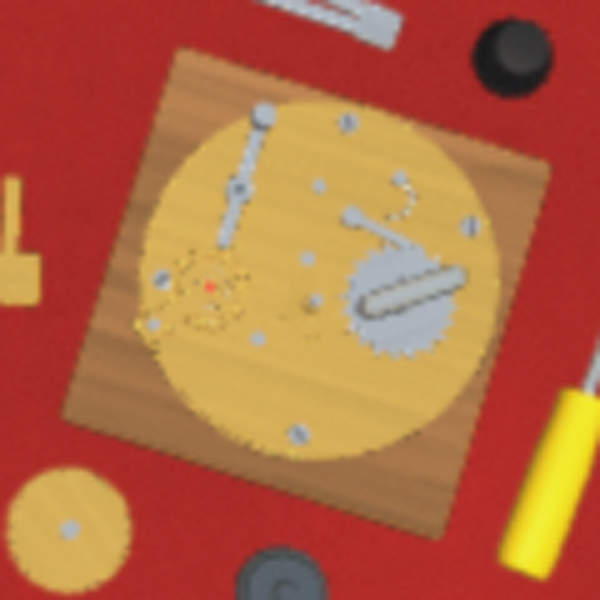

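View pics/c_side.png

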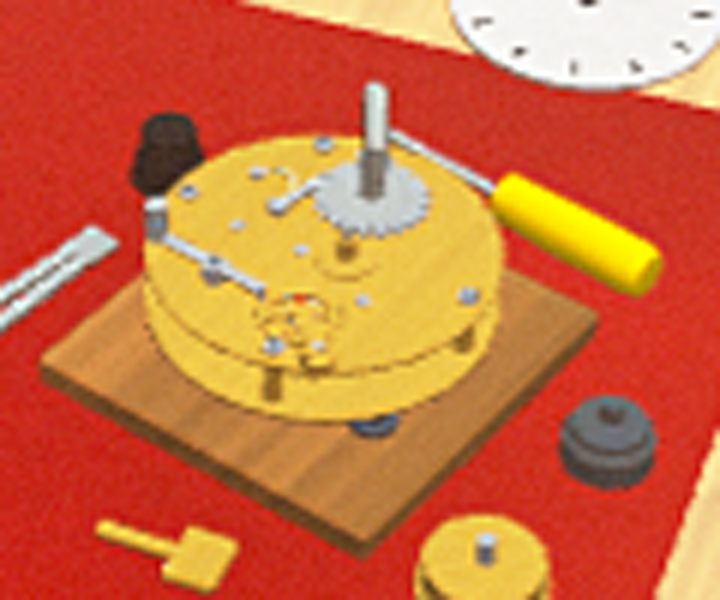

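Top crop: lever post top (264,116), lever pivot (238,188), ratchet centre (400,300), key bar from about (360,305) to (465,276). Stand corners: (178,48), (550,162), (442,540) and (63,418). Side crop: post top (155,204), pivot (212,268), bar top (376,87) seen nearly end-on. Next I'll fit the movement's pose to both views.

```bash
cat > h.py <<'E'
import numpy as np
from station import optics
CM={n:optics.camera_model(n) for n in("top","side")}
def proj(n,P):
    m=CM[n];T=np.linalg.inv(m["cam_to_world"]);p=np.atleast_2d(P)@T[:3,:3].T+T[:3,3]
    return np.c_[m["cx"]-m["fx"]*p[:,0]/p[:,2], m["cy"]+m["fy"]*p[:,1]/p[:,2]]
def unproj(n,uv,z):
    m=CM[n];T=np.array(m["cam_to_world"]);d=np.array([(uv[0]-m["cx"])/m["fx"],-(uv[1]-m["cy"])/m["fy"],-1])
    d=T[:3,:3]@d;return T[:3,3]+d*(z-T[2,3])/d[2]
def w(p,q):
    c,s=np.cos(p[2]),np.sin(p[2]);q=np.atleast_2d(q)
    return np.c_[p[0]+c*q[:,0]-s*q[:,1],p[1]+s*q[:,0]+c*q[:,1],q[:,2]]
E
python3 - <<'E'
from h import *
from scipy.optimize import least_squares
top=lambda a:(np.array(a)+.5)/5-.5+[325,205]
side=lambda a:(np.array(a)+.5)/6-.5+[300,165]
M=np.array([[57,45,94],[25,45,80],[0,-35,76]])/1e3
C=np.array([[90,90],[90,-90],[-90,-90],[-90,90]])/1e3
tp=top([[264,116],[238,188],[400,300]]); tc=top([[178,48],[550,162],[442,540],[63,418]])
sp=side([[155,204],[212,268],[373,198]]); sc=side([[42,362],[597,318],[362,545]])
def res(p,use=("top","side")):
    r=[]; K=np.c_[C,np.full(4,p[3])]
    if "top" in use: r+=[proj("top",w(p,M))-tp,proj("top",w(p,K))-tc]
    if "side" in use: r+=[proj("side",w(p,M))-sp,proj("side",w(p,K[[0,2,3]]))-sc]
    return np.concatenate(r).ravel()
for use in (("top","side"),("top",),("side",)):
    s=least_squares(res,[.42,-.13,-.3,.018],args=(use,)); print(use,s.x,np.rad2deg(s.x[2])); print(np.round(s.fun,1).reshape(-1,2).tolist())
    if len(use)==2:p=s.x
np.save("pose.npy",p)
print("arbor",w(p,[0,-.035,.122]),proj("top",w(p,[0,-.035,.122])),"post",w(p,M[:1]))
a,b=unproj("top",top([360,305]),.122),unproj("top",top([465,276]),.122)
print("bar ends",a,b,"c",(a+b)/2); yaw=np.arctan2(*(b-a)[1::-1]); print("bar yaw",np.rad2deg(yaw),"wind",(-(yaw-p[2]))%np.pi+4*np.pi)
for n,c in(("top",top([413,290])),("side",side([376,87]))):
    d=np.load(f"pics/{n}0.npy");u,v=np.round(c).astype(int);z=np.median(d[v-1:v+2,u-1:u+2]);m=CM[n]
    q=np.array([(c[0]-m["cx"])/m["fx"]*z,-(c[1]-m["cy"])/m["fy"]*z,-z,1]);print(n,np.array(m["cam_to_world"])@q)
E
```

```text
('top', 'side') [ 0.51747895 -0.14825548 -0.29307032  0.01303617] -16.79169257010988
[[-0.1, -0.5], [0.2, 0.1], [-0.2, 0.0], [-0.6, -0.3], [0.2, 0.2], [-0.3, 0.2], [-1.0, 0.4], [0.1, -0.4], [0.4, -1.9], [-0.3, -1.1], [-0.9, 0.3], [0.4, -0.3], [0.7, 0.1]]
('top',) [ 0.5176836  -0.14897138 -0.29029896  0.01096038] -16.632905011715845
[[0.1, -0.5], [0.5, 0.1], [0.1, -0.1], [-0.5, -0.1], [0.2, 0.1], [0.0, 0.1], [-0.6, 0.5]]
('side',) [ 0.51614676 -0.1442759  -0.30263696  0.01702591] -17.339820803053048
[[0.0, 0.5], [0.3, -0.9], [-0.2, 0.0], [-1.2, -0.1], [0.8, -0.1], [0.2, 0.3]]
arbor [[ 0.50736769 -0.18176313  0.122     ]] [[407.45066175 262.42907304]] post [[ 0.58504873 -0.12164112  0.094     ]]
bar ends [ 0.50047    -0.15925366  0.122     ] [ 0.5131269  -0.20284254  0.122     ] c [ 0.50679845 -0.1810481   0.122     ]
bar yaw -73.80828442991175 wind 13.561497870578512
top [ 0.50693501 -0.18114542  0.12266829  1.        ]
side [ 0.51299567 -0.19880298  0.11989008  1.        ]
```

The pose fit agrees in both views: arbor (0.507, -0.1815), bar yaw about -72°, wound about 13.5 rad. I'll move over the key at the current height, then turn so the jaws straddle the bar.

Emit:
carry_out(
  deltas=[
    {"jaw": 1,"linear": [2.66,-1.42,0],"roll": 0},
    {"jaw": 1,"linear": [2.66,-1.42,0],"roll": 0},
    {"jaw": 1,"linear": [2.66,-1.42,0],"roll": 0},
    {"jaw": 1,"linear": [2.66,-1.42,0],"roll": 0},
    {"jaw": 1,"linear": [2.66,-1.42,0],"roll": 0},
  ],
)

```text
time: 0.52
position: [0.3154, -0.414, 0.205]
orientation: [[0.925, 0.38, -0.0], [0.38, -0.925, 0.001], [-0.0, -0.001, -1.0]]
ft_force: [-0.3, -0.2, 0.0]
width: 0.0937
```

Emit:
carry_out(
  deltas=[
    {"jaw": 1,"linear": [2.66,-1.42,0],"roll": 0},
    {"jaw": 1,"linear": [2.66,-1.42,0],"roll": 0},
    {"jaw": 1,"linear": [2.66,-1.42,0],"roll": 0},
    {"jaw": 1,"linear": [2.66,-1.42,0],"roll": 0},
    {"jaw": 1,"linear": [2.66,-1.42,0],"roll": 0},
  ],
)

```text
time: 0.93
position: [0.4114, -0.2976, 0.2052]
orientation: [[0.925, 0.381, -0.0], [0.381, -0.925, 0.0], [-0.0, -0.001, -1.0]]
ft_force: [-0.2, 0.4, -0.2]
width: 0.0938
```

Emit:
carry_out(
  deltas=[
    {"jaw": 1,"linear": [2.66,-1.42,0],"roll": 0},
    {"jaw": 1,"linear": [2.66,-1.42,0],"roll": 0},
    {"jaw": 1,"linear": [2.66,-1.42,0],"roll": 0},
    {"jaw": 1,"linear": [2.66,-1.42,0],"roll": 0},
    {"jaw": 1,"linear": [2.66,-1.42,0],"roll": 0},
  ],
)

```text
time: 1.35
position: [0.5073, -0.1813, 0.2051]
orientation: [[0.925, 0.381, -0.001], [0.381, -0.925, 0.0], [-0.001, -0.0, -1.0]]
ft_force: [-0.4, -0.1, -0.1]
width: 0.0939
```

Emit:
carry_out(
  deltas=[
    {"jaw": 1,"linear": [0,0,0],"roll": -0.12},
    {"jaw": 1,"linear": [0,0,0],"roll": -0.12},
    {"jaw": 1,"linear": [0,0,0],"roll": -0.12},
    {"jaw": 1,"linear": [0,0,0],"roll": -0.12},
    {"jaw": 1,"linear": [0,0,0],"roll": -0.12},
  ],
)

```text
time: 1.77
position: [0.5066, -0.1824, 0.205]
orientation: [[0.543, 0.84, -0.001], [0.84, -0.543, 0.0], [-0.0, -0.001, -1.0]]
ft_force: [0.3, 0.4, -0.1]
width: 0.0936
```

Emit:
carry_out(
  deltas=[
    {"jaw": 1,"linear": [0,0,0],"roll": -0.12},
    {"jaw": 1,"linear": [0,0,0],"roll": -0.12},
    {"jaw": 1,"linear": [0,0,0],"roll": -0.12},
    {"jaw": 1,"linear": [0,0,0],"roll": -0.12},
    {"jaw": 1,"linear": [0,0,0],"roll": -0.12},
  ],
)

```text
time: 2.18
position: [0.5065, -0.1826, 0.205]
orientation: [[-0.026, 1.0, -0.001], [1.0, 0.026, 0.0], [0.0, -0.001, -1.0]]
ft_force: [-0.3, -0.2, 0.2]
width: 0.0938
```

Emit:
carry_out(
  deltas=[
    {"jaw": 1,"linear": [0,0,0],"roll": -0.12},
    {"jaw": 1,"linear": [0,0,0],"roll": -0.12},
    {"jaw": 1,"linear": [0,0,0],"roll": -0.05},
    {"jaw": 1,"linear": [0,0,0],"roll": 0},
    {"jaw": 1,"linear": [0,0,0],"roll": 0},
  ],
)

```text
time: 2.6
position: [0.5066, -0.1826, 0.2051]
orientation: [[-0.304, 0.953, -0.001], [0.953, 0.304, 0.0], [0.0, -0.001, -1.0]]
ft_force: [-0.1, -0.3, 0.2]
width: 0.0938
```

```bash
cat > s.py <<'E'
from h import *
from station import arm
s=arm.read_state();R=s["orientation"];p=np.load("pose.npy")
yaw=np.degrees(np.arctan2(R[1,0],R[0,0]))
print("t",round(s["time"],2),"pos",s["position"].round(4),"yaw",yaw.round(2),"tilt",np.degrees(np.arccos(-R[2,2])).round(2),"j6",s["qpos"][5].round(1),"F",s["ft_force"].round(2),"T",s["torque"].round(3),"w",round(s["width"],4))
print("wind if gripped", ((p[2]-np.radians(yaw))%np.pi+np.pi*np.array([3,4,5])).round(3))
for n,q in(("arbor",[0,-.035,.111]),("post",[.057,.045,.094])):
    print(n,"offset in tool cm",((w(p,q)[0]-s["position"])@R*100).round(2))
E
python3 s.py
```

```text
t 2.6 pos [ 0.5066 -0.1826  0.2051] yaw 107.67 tilt 0.04 j6 -44.9 F [-0.06 -0.31  0.22] T [-0.028 -0.072  0.023] w 0.0938
wind if gripped [10.394 13.536 16.677]
arbor offset in tool cm [0.06 0.11 9.41]
post offset in tool cm [ 3.43  9.33 11.11]
```

Emit:
carry_out(
  deltas=[
    {"jaw": 1,"linear": [0.06,0.1,2.2],"roll": 0},
    {"jaw": 1,"linear": [0,0,2.2],"roll": 0},
    {"jaw": 1,"linear": [0,0,2.2],"roll": 0},
    {"jaw": 1,"linear": [0,0,2.2],"roll": 0},
    {"jaw": 1,"linear": [0,0,2.2],"roll": 0},
  ],
)

```text
time: 3.02
position: [0.5075, -0.1818, 0.0945]
orientation: [[-0.304, 0.953, 0.0], [0.953, 0.304, -0.0], [-0.0, 0.0, -1.0]]
ft_force: [1.0, -0.8, -0.2]
width: 0.0937
```

Emit:
carry_out(
  deltas=[
    {"jaw": -0.6,"linear": [0,0,0],"roll": 0},
    {"jaw": -0.6,"linear": [0,0,0],"roll": 0},
    {"jaw": -0.6,"linear": [0,0,0],"roll": 0},
    {"jaw": -0.6,"linear": [0,0,0],"roll": 0},
    {"jaw": -0.6,"linear": [0,0,0],"roll": 0},
  ],
  squeeze=40,
)

```text
time: 3.43
position: [0.5086, -0.1824, 0.097]
orientation: [[-0.305, 0.952, 0.003], [0.952, 0.305, -0.001], [-0.002, 0.002, -1.0]]
ft_force: [-0.1, -0.4, -0.7]
width: 0.0641
```

```bash
python3 s.py
```

```text
t 3.43 pos [ 0.5086 -0.1824  0.097 ] yaw 107.75 tilt 0.17 j6 -44.9 F [-0.14 -0.4  -0.7 ] T [-0.067 -0.105  0.005] w 0.0641
wind if gripped [10.393 13.534 16.676]
arbor offset in tool cm [ 0.09 -0.09 -1.4 ]
post offset in tool cm [3.46 9.13 0.31]
```

Emit:
carry_out(
  deltas=[
    {"jaw": -1,"linear": [0,0,0],"roll": 0},
    {"jaw": -1,"linear": [0,0,0],"roll": 0},
    {"jaw": -1,"linear": [0,0,0],"roll": 0},
    {"jaw": -1,"linear": [0,0,0],"roll": 0},
    {"jaw": -1,"linear": [0,0,0],"roll": 0},
  ],
)

```text
time: 3.85
position: [0.5076, -0.1819, 0.0956]
orientation: [[-0.305, 0.952, 0.0], [0.952, 0.305, -0.0], [-0.0, 0.0, -1.0]]
ft_force: [0.2, -0.0, 0.1]
width: 0.0309
```

Emit:
carry_out(
  deltas=[
    {"jaw": -1,"linear": [0,0,0],"roll": 0},
    {"jaw": -1,"linear": [0,0,0],"roll": 0},
    {"jaw": -1,"linear": [0,0,0],"roll": 0},
    {"jaw": -1,"linear": [0,0,0],"roll": 0},
    {"jaw": -1,"linear": [0,0,0],"roll": 0},
  ],
)

```text
time: 4.27
position: [0.5075, -0.1818, 0.0954]
orientation: [[-0.305, 0.952, -0.0], [0.952, 0.305, -0.0], [0.0, -0.0, -1.0]]
ft_force: [-0.1, 0.7, 0.1]
width: 0.0095
```

```bash
python3 s.py
```

```text
t 4.27 pos [ 0.5075 -0.1818  0.0954] yaw 107.78 tilt 0.01 j6 -44.9 F [-0.14  0.67  0.13] T [ 0.032 -0.056  0.103] w 0.0095
wind if gripped [10.392 13.534 16.675]
arbor offset in tool cm [ 0.01 -0.01 -1.56]
post offset in tool cm [3.37 9.22 0.14]
```

Emit:
carry_out(
  deltas=[
    {"jaw": -1,"linear": [0,0,0],"roll": 0.02},
    {"jaw": -1,"linear": [0,0,0],"roll": 0.05},
    {"jaw": -1,"linear": [0,0,0],"roll": 0.07},
    {"jaw": -1,"linear": [0,0,0],"roll": 0.08},
    {"jaw": -1,"linear": [0,0,0],"roll": 0.08},
  ],
)

```text
time: 4.68
position: [0.5075, -0.1819, 0.0954]
orientation: [[-0.005, 1.0, -0.0], [1.0, 0.005, -0.0], [-0.0, -0.0, -1.0]]
ft_force: [0.1, -0.3, -0.2]
width: 0.0098
```

```bash
python3 s.py
```

```text
t 4.68 pos [ 0.5075 -0.1819  0.0954] yaw 90.31 tilt 0.01 j6 -27.4 F [ 0.1  -0.29 -0.21] T [ 0.001 -0.151  0.125] w 0.0098
wind if gripped [10.697 13.839 16.98 ]
arbor offset in tool cm [ 0.01 -0.01 -1.56]
post offset in tool cm [5.98 7.79 0.14]
```

Torque is about 0.125 N·m, which matches winding. I'll carry on.

Emit:
carry_out(
  deltas=[
    {"jaw": -1,"linear": [0,0,0],"roll": 0.1},
    {"jaw": -1,"linear": [0,0,0],"roll": 0.1},
    {"jaw": -1,"linear": [0,0,0],"roll": 0.1},
    {"jaw": -1,"linear": [0,0,0],"roll": 0.1},
    {"jaw": -1,"linear": [0,0,0],"roll": 0.1},
  ],
)

```text
time: 5.1
position: [0.5075, -0.1818, 0.0954]
orientation: [[0.475, 0.88, -0.0], [0.88, -0.475, -0.0], [-0.0, -0.0, -1.0]]
ft_force: [0.3, -0.2, -1.2]
width: 0.0097
```

Emit:
carry_out(
  deltas=[
    {"jaw": -1,"linear": [0,0,0],"roll": 0.1},
    {"jaw": -1,"linear": [0,0,0],"roll": 0.1},
    {"jaw": -1,"linear": [0,0,0],"roll": 0.1},
    {"jaw": -1,"linear": [0,0,0],"roll": 0.1},
    {"jaw": -1,"linear": [0,0,0],"roll": 0.1},
  ],
)

```text
time: 5.52
position: [0.5074, -0.1818, 0.0954]
orientation: [[0.839, 0.544, -0.0], [0.544, -0.839, 0.0], [-0.0, -0.0, -1.0]]
ft_force: [0.6, -0.5, -0.4]
width: 0.0098
```

Emit:
carry_out(
  deltas=[
    {"jaw": -1,"linear": [0,0,0],"roll": 0.1},
    {"jaw": -1,"linear": [0,0,0],"roll": 0.1},
    {"jaw": -1,"linear": [0,0,0],"roll": 0.1},
    {"jaw": -1,"linear": [0,0,0],"roll": 0.1},
    {"jaw": -1,"linear": [0,0,0],"roll": 0.1},
  ],
)

```text
time: 5.93
position: [0.5074, -0.1818, 0.0954]
orientation: [[0.997, 0.075, -0.0], [0.075, -0.997, 0.0], [-0.0, -0.0, -1.0]]
ft_force: [-0.5, 0.3, 0.2]
width: 0.0096
```

Emit:
carry_out(
  deltas=[
    {"jaw": -1,"linear": [0,0,0],"roll": 0.1},
    {"jaw": -1,"linear": [0,0,0],"roll": 0.1},
    {"jaw": -1,"linear": [0,0,0],"roll": 0.1},
    {"jaw": -1,"linear": [0,0,0],"roll": 0.1},
    {"jaw": -1,"linear": [0,0,0],"roll": 0.1},
  ],
)

```text
time: 6.35
position: [0.5074, -0.1817, 0.0954]
orientation: [[0.911, -0.412, -0.0], [-0.412, -0.911, 0.0], [-0.0, -0.0, -1.0]]
ft_force: [-0.5, -0.1, -0.5]
width: 0.0097
```

Emit:
carry_out(
  deltas=[
    {"jaw": -1,"linear": [0,0,0],"roll": 0.1},
    {"jaw": -1,"linear": [0,0,0],"roll": 0.1},
    {"jaw": -1,"linear": [0,0,0],"roll": 0.06},
    {"jaw": -1,"linear": [0,0,0],"roll": 0.02},
    {"jaw": -1,"linear": [0,0,0],"roll": 0},
  ],
)

```text
time: 6.77
position: [0.5074, -0.1817, 0.0954]
orientation: [[0.765, -0.644, -0.0], [-0.644, -0.765, 0.0], [-0.0, 0.0, -1.0]]
ft_force: [-1.1, 0.3, 0.6]
width: 0.0096
```

```bash
python3 s.py
```

```text
t 6.77 pos [ 0.5074 -0.1817  0.0954] yaw -40.05 tilt 0.03 j6 103.0 F [-1.09  0.28  0.61] T [0.182 0.052 0.162] w 0.0096
wind if gripped [ 9.831 12.972 16.114]
arbor offset in tool cm [ 0.    0.01 -1.56]
post offset in tool cm [ 2.08 -9.59  0.14]
```

Emit:
carry_out(
  deltas=[
    {"jaw": 0.6,"linear": [0,0,0],"roll": 0},
    {"jaw": 0.6,"linear": [0,0,0],"roll": 0},
    {"jaw": 0.6,"linear": [0,0,0],"roll": 0},
    {"jaw": 0.6,"linear": [0,0,0],"roll": 0},
    {"jaw": 0.6,"linear": [0,0,0],"roll": 0},
  ],
)

```text
time: 7.18
position: [0.5077, -0.182, 0.0955]
orientation: [[0.765, -0.644, 0.0], [-0.644, -0.765, -0.0], [0.0, 0.0, -1.0]]
ft_force: [-0.1, 0.4, -0.6]
width: 0.0399
```

Emit:
carry_out(
  deltas=[
    {"jaw": 0.6,"linear": [0,0,0],"roll": 0},
    {"jaw": 0.6,"linear": [0,0,0],"roll": 0},
    {"jaw": 0.6,"linear": [0,0,0],"roll": 0},
    {"jaw": 0.6,"linear": [0,0,0],"roll": 0},
    {"jaw": 0.6,"linear": [0,0,0],"roll": 0},
  ],
)

```text
time: 7.6
position: [0.5076, -0.1819, 0.0954]
orientation: [[0.765, -0.644, -0.0], [-0.644, -0.765, -0.0], [0.0, 0.0, -1.0]]
ft_force: [0.5, -0.1, 1.0]
width: 0.073
```

```bash
python3 s.py; python3 - <<'E'
from h import *
import cv2
im,d=optics.get_image("side"); cv2.imwrite("pics/s1.png",cv2.resize(im[140:260,290:430],None,fx=5,fy=5,interpolation=cv2.INTER_CUBIC))
E
```

```text
t 7.6 pos [ 0.5076 -0.1819  0.0954] yaw -40.06 tilt 0.0 j6 103.0 F [ 0.51 -0.07  1.01] T [ 0.061  0.072 -0.016] w 0.073
wind if gripped [ 9.831 12.972 16.114]
arbor offset in tool cm [-0.02  0.   -1.56]
post offset in tool cm [ 2.05 -9.6   0.14]
```

View pics/s1.png

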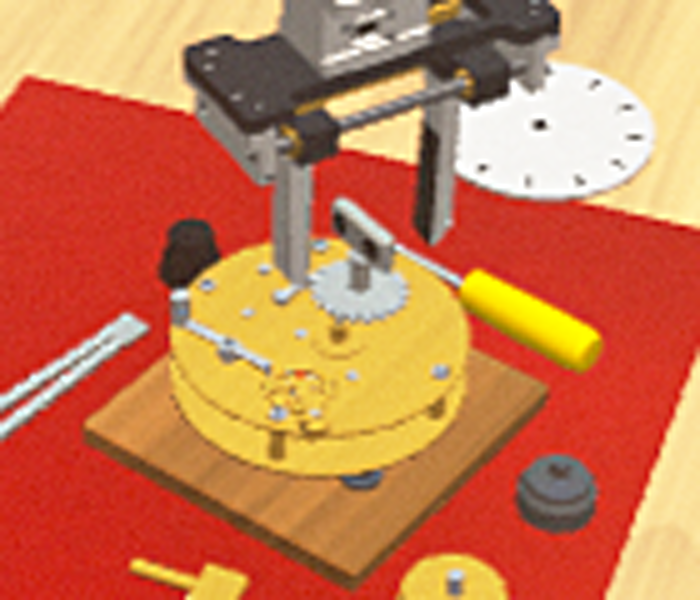

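The side view shows the jaws open around the free key bar, with its top edge from about (337,206) to (391,240) in the crop. The lever post is still in its starting place. I'll work out the bar's angle and roll back about half a turn.

```bash
python3 - <<'E'
from h import *
f=lambda a:(np.array(a)+.5)/5-.5+[290,140]
p=np.load("pose.npy")
# fit: predicted crop pixels of top edges for candidate windings
for th in (15.68,15.75,15.85,15.995,16.05):
    a=p[2]-th; c=w(p,[0,-.035,.122])[0]; u=np.array([np.cos(a),np.sin(a),0]); v=np.array([-u[1],u[0],0])
    print(th,[((proj("side",c+i*.023*u+j*.005*v)[0]-[290,140]+.5)*5-.5).round().tolist() for i in(-1,1) for j in(-1,1)])
E
```

```text
15.68 [[321.0, 204.0], [332.0, 195.0], [395.0, 237.0], [406.0, 227.0]]
15.75 [[322.0, 202.0], [334.0, 193.0], [393.0, 239.0], [405.0, 229.0]]
15.85 [[324.0, 200.0], [338.0, 192.0], [389.0, 240.0], [403.0, 232.0]]
15.995 [[328.0, 197.0], [343.0, 190.0], [383.0, 242.0], [399.0, 235.0]]
16.05 [[330.0, 196.0], [346.0, 189.0], [381.0, 243.0], [397.0, 236.0]]
```

Emit:
carry_out(
  deltas=[
    {"jaw": 0.6,"linear": [0,0,0],"roll": -0.1},
    {"jaw": 0.6,"linear": [0,0,0],"roll": -0.1},
    {"jaw": 0.6,"linear": [0,0,0],"roll": -0.1},
    {"jaw": 0.6,"linear": [0,0,0],"roll": -0.1},
    {"jaw": 0.6,"linear": [0,0,0],"roll": -0.1},
  ],
)

```text
time: 8.07
position: [0.5076, -0.1819, 0.0955]
orientation: [[0.981, -0.193, 0.0], [-0.193, -0.981, -0.0], [0.0, 0.0, -1.0]]
ft_force: [0.5, -0.5, -0.6]
width: 0.0751
```

Emit:
carry_out(
  deltas=[
    {"jaw": 0.6,"linear": [0,0,0],"roll": -0.12},
    {"jaw": 0.6,"linear": [0,0,0],"roll": -0.12},
    {"jaw": 0.6,"linear": [0,0,0],"roll": -0.12},
    {"jaw": 0.6,"linear": [0,0,0],"roll": -0.12},
    {"jaw": 0.6,"linear": [0,0,0],"roll": -0.12},
  ],
)

```text
time: 8.48
position: [0.5076, -0.1819, 0.0955]
orientation: [[0.918, 0.396, 0.0], [0.396, -0.918, -0.0], [-0.0, 0.0, -1.0]]
ft_force: [0.1, -0.6, 0.2]
width: 0.0752
```

Emit:
carry_out(
  deltas=[
    {"jaw": 0.6,"linear": [0,0,0],"roll": -0.12},
    {"jaw": 0.6,"linear": [0,0,0],"roll": -0.12},
    {"jaw": 0.6,"linear": [0,0,0],"roll": -0.12},
    {"jaw": 0.6,"linear": [0,0,0],"roll": -0.12},
    {"jaw": 0.6,"linear": [0,0,0],"roll": -0.12},
  ],
)

```text
time: 8.9
position: [0.5076, -0.1819, 0.0955]
orientation: [[0.535, 0.845, 0.0], [0.845, -0.535, -0.0], [-0.0, 0.0, -1.0]]
ft_force: [0.3, 0.6, 0.3]
width: 0.0748
```

Emit:
carry_out(
  deltas=[
    {"jaw": 0.6,"linear": [0,0,0],"roll": -0.12},
    {"jaw": 0.6,"linear": [0,0,0],"roll": -0.12},
    {"jaw": 0.6,"linear": [0,0,0],"roll": -0.12},
    {"jaw": 0.6,"linear": [0,0,0],"roll": -0.12},
    {"jaw": 0.6,"linear": [0,0,0],"roll": -0.12},
  ],
)

```text
time: 9.32
position: [0.5076, -0.1819, 0.0955]
orientation: [[-0.036, 0.999, 0.0], [0.999, 0.036, -0.0], [-0.0, 0.0, -1.0]]
ft_force: [0.5, 0.5, -0.2]
width: 0.0752
```

Emit:
carry_out(
  deltas=[
    {"jaw": 0.6,"linear": [0,0,0],"roll": -0.12},
    {"jaw": 0.6,"linear": [0,0,0],"roll": -0.12},
    {"jaw": 0.6,"linear": [0,0,0],"roll": -0.12},
    {"jaw": 0.6,"linear": [0,0,0],"roll": -0.12},
    {"jaw": 0.6,"linear": [0,0,0],"roll": -0.12},
  ],
)

```text
time: 9.73
position: [0.5076, -0.1819, 0.0955]
orientation: [[-0.594, 0.804, 0.0], [0.804, 0.594, -0.0], [-0.0, -0.0, -1.0]]
ft_force: [-0.5, 0.2, -1.2]
width: 0.0754
```

```bash
python3 s.py
```

```text
t 9.73 pos [ 0.5076 -0.1819  0.0955] yaw 126.44 tilt 0.01 j6 -63.5 F [-0.5   0.16 -1.19] T [-0.006 -0.154 -0.039] w 0.0754
wind if gripped [10.067 13.208 16.35 ]
arbor offset in tool cm [ 0.02 -0.01 -1.55]
post offset in tool cm [0.25 9.81 0.15]
```

Emit:
carry_out(
  deltas=[
    {"jaw": 0,"linear": [0,0,0],"roll": -0.12},
    {"jaw": -0.2,"linear": [0,0,0],"roll": -0.12},
    {"jaw": -0.4,"linear": [0,0,0],"roll": -0.09},
    {"jaw": -0.5,"linear": [0,0,0],"roll": 0},
    {"jaw": -1,"linear": [0,0,0],"roll": 0},
  ],
  squeeze=40,
)

```text
time: 10.15
position: [0.5076, -0.1819, 0.0955]
orientation: [[-0.818, 0.575, 0.0], [0.575, 0.818, -0.0], [-0.0, -0.0, -1.0]]
ft_force: [-0.7, -0.2, 0.2]
width: 0.045
```

Emit:
carry_out(
  deltas=[
    {"jaw": -1,"linear": [0,0,0],"roll": 0},
    {"jaw": -1,"linear": [0,0,0],"roll": 0},
    {"jaw": -1,"linear": [0,0,0],"roll": 0},
    {"jaw": -1,"linear": [0,0,0],"roll": 0},
    {"jaw": -1,"linear": [0,0,0],"roll": 0},
  ],
)

```text
time: 10.57
position: [0.5076, -0.1819, 0.0955]
orientation: [[-0.819, 0.574, 0.0], [0.574, 0.819, -0.0], [-0.0, -0.0, -1.0]]
ft_force: [0.9, 0.2, 1.3]
width: 0.012
```

```bash
python3 s.py
```

```text
t 10.57 pos [ 0.5076 -0.1819  0.0955] yaw 144.99 tilt 0.01 j6 -82.1 F [0.91 0.22 1.31] T [ 0.012 -0.165  0.05 ] w 0.012
wind if gripped [ 9.743 12.884 16.026]
arbor offset in tool cm [ 0.03 -0.   -1.55]
post offset in tool cm [-2.89  9.38  0.15]
```

Emit:
carry_out(
  deltas=[
    {"jaw": -1,"linear": [0,0,0],"roll": 0},
    {"jaw": -1,"linear": [0,0,0],"roll": 0},
    {"jaw": -1,"linear": [0,0,0],"roll": 0},
    {"jaw": -1,"linear": [0,0,0],"roll": 0.05},
    {"jaw": -1,"linear": [0,0,0],"roll": 0.1},
  ],
)

```text
time: 10.98
position: [0.5076, -0.1818, 0.0955]
orientation: [[-0.722, 0.692, 0.0], [0.692, 0.722, 0.0], [-0.0, 0.0, -1.0]]
ft_force: [-0.4, -0.0, 0.3]
width: 0.0094
```

Emit:
carry_out(
  deltas=[
    {"jaw": -1,"linear": [0,0,0],"roll": 0.1},
    {"jaw": -1,"linear": [0,0,0],"roll": 0.1},
    {"jaw": -1,"linear": [0,0,0],"roll": 0.1},
    {"jaw": -1,"linear": [0,0,0],"roll": 0.1},
    {"jaw": -1,"linear": [0,0,0],"roll": 0.1},
  ],
)

```text
time: 11.4
position: [0.5076, -0.1819, 0.0955]
orientation: [[-0.301, 0.954, -0.0], [0.954, 0.301, -0.0], [-0.0, -0.0, -1.0]]
ft_force: [-0.1, 0.0, 0.3]
width: 0.0097
```

Emit:
carry_out(
  deltas=[
    {"jaw": -1,"linear": [0,0,0],"roll": 0.1},
    {"jaw": -1,"linear": [0,0,0],"roll": 0.1},
    {"jaw": -1,"linear": [0,0,0],"roll": 0.1},
    {"jaw": -1,"linear": [0,0,0],"roll": 0.1},
    {"jaw": -1,"linear": [0,0,0],"roll": 0.1},
  ],
)

```text
time: 11.82
position: [0.5075, -0.1819, 0.0955]
orientation: [[0.193, 0.981, -0.0], [0.981, -0.193, -0.0], [-0.0, -0.0, -1.0]]
ft_force: [0.3, 1.0, 0.1]
width: 0.0098
```

Emit:
carry_out(
  deltas=[
    {"jaw": -1,"linear": [0,0,0],"roll": 0.1},
    {"jaw": -1,"linear": [0,0,0],"roll": 0.1},
    {"jaw": -1,"linear": [0,0,0],"roll": 0.1},
    {"jaw": -1,"linear": [0,0,0],"roll": 0.1},
    {"jaw": -1,"linear": [0,0,0],"roll": 0.05},
  ],
)

```text
time: 12.23
position: [0.5074, -0.1819, 0.0955]
orientation: [[0.6, 0.8, -0.0], [0.8, -0.6, -0.0], [-0.0, -0.0, -1.0]]
ft_force: [-0.2, 0.1, 0.9]
width: 0.0095
```

Emit:
carry_out(
  deltas=[
    {"jaw": -1,"linear": [0,0,0],"roll": 0.03},
    {"jaw": -1,"linear": [0,0,0],"roll": 0.02},
    {"jaw": -1,"linear": [0,0,0],"roll": 0.02},
    {"jaw": -1,"linear": [0,0,0],"roll": 0},
    {"jaw": -1,"linear": [0,0,0],"roll": 0},
  ],
)

```text
time: 12.65
position: [0.5074, -0.1819, 0.0955]
orientation: [[0.652, 0.759, -0.0], [0.759, -0.652, -0.0], [-0.0, -0.0, -1.0]]
ft_force: [0.4, 0.5, 0.5]
width: 0.0097
```

```bash
python3 s.py
```

```text
t 12.65 pos [ 0.5074 -0.1819  0.0955] yaw 49.34 tilt 0.02 j6 13.6 F [0.41 0.53 0.52] T [-0.02   0.106  0.156] w 0.0097
wind if gripped [11.412 14.554 17.695]
arbor offset in tool cm [ 0.   -0.01 -1.55]
post offset in tool cm [9.63 1.97 0.14]
```

Emit:
carry_out(
  deltas=[
    {"jaw": -1,"linear": [0,0,0],"roll": 0.05},
    {"jaw": -1,"linear": [0,0,0],"roll": 0.05},
    {"jaw": -1,"linear": [0,0,0],"roll": 0.05},
    {"jaw": -1,"linear": [0,0,0],"roll": 0.05},
    {"jaw": -1,"linear": [0,0,0],"roll": 0},
  ],
)

```text
time: 13.07
position: [0.5074, -0.1819, 0.0955]
orientation: [[0.79, 0.613, -0.0], [0.613, -0.79, -0.0], [-0.0, -0.0, -1.0]]
ft_force: [-1.7, 0.7, 0.9]
width: 0.0095
```

```bash
python3 s.py
```

```text
t 13.07 pos [ 0.5074 -0.1819  0.0955] yaw 37.83 tilt 0.02 j6 25.1 F [-1.72  0.72  0.91] T [0.009 0.106 0.089] w 0.0095
wind if gripped [11.613 14.755 17.896]
arbor offset in tool cm [ 0.   -0.01 -1.55]
post offset in tool cm [9.83 0.   0.15]
```

Emit:
carry_out(
  deltas=[
    {"jaw": -1,"linear": [0,0,0],"roll": 0.02},
    {"jaw": -1,"linear": [0,0,0],"roll": 0.02},
    {"jaw": -1,"linear": [0,0,0],"roll": 0.02},
    {"jaw": -1,"linear": [0,0,0],"roll": 0.02},
    {"jaw": -1,"linear": [0,0,0],"roll": 0},
  ],
)

```text
time: 13.48
position: [0.5074, -0.1818, 0.0955]
orientation: [[0.836, 0.548, -0.0], [0.548, -0.836, -0.0], [-0.0, -0.0, -1.0]]
ft_force: [-0.8, 0.1, 0.7]
width: 0.01
```

```bash
python3 s.py|head -2
```

```text
t 13.48 pos [ 0.5074 -0.1818  0.0955] yaw 33.23 tilt 0.02 j6 29.7 F [-0.82  0.08  0.67] T [0.031 0.213 0.141] w 0.01
wind if gripped [11.693 14.835 17.976]
```

Emit:
carry_out(
  deltas=[
    {"jaw": -1,"linear": [0,0,0],"roll": 0.02},
    {"jaw": -1,"linear": [0,0,0],"roll": 0.02},
    {"jaw": -1,"linear": [0,0,0],"roll": 0.02},
    {"jaw": -1,"linear": [0,0,0],"roll": 0},
    {"jaw": -1,"linear": [0,0,0],"roll": 0},
  ],
)

```text
time: 13.9
position: [0.5074, -0.1818, 0.0954]
orientation: [[0.867, 0.497, -0.0], [0.497, -0.867, 0.0], [-0.0, -0.0, -1.0]]
ft_force: [-1.7, 0.7, 0.9]
width: 0.01
```

```bash
python3 s.py|head -2
```

```text
t 13.9 pos [ 0.5074 -0.1818  0.0954] yaw 29.83 tilt 0.02 j6 33.1 F [-1.72  0.65  0.95] T [0.099 0.283 0.125] w 0.01
wind if gripped [11.753 14.894 18.036]
```

Emit:
carry_out(
  deltas=[
    {"jaw": -1,"linear": [0,0,0],"roll": 0.02},
    {"jaw": -1,"linear": [0,0,0],"roll": 0.02},
    {"jaw": -1,"linear": [0,0,0],"roll": 0},
    {"jaw": -1,"linear": [0,0,0],"roll": 0},
    {"jaw": -1,"linear": [0,0,0],"roll": 0},
  ],
)

```text
time: 14.32
position: [0.5074, -0.1818, 0.0955]
orientation: [[0.887, 0.463, -0.0], [0.463, -0.887, -0.0], [-0.0, -0.0, -1.0]]
ft_force: [-1.4, 0.2, 2.0]
width: 0.0097
```

```bash
python3 s.py|head -2
```

```text
t 14.32 pos [ 0.5074 -0.1818  0.0955] yaw 27.56 tilt 0.01 j6 35.3 F [-1.42  0.18  1.96] T [0.096 0.451 0.271] w 0.0097
wind if gripped [11.792 14.934 18.076]
```

Emit:
carry_out(
  deltas=[
    {"jaw": -1,"linear": [0,0,0],"roll": 0.02},
    {"jaw": -1,"linear": [0,0,0],"roll": 0.01},
    {"jaw": -1,"linear": [0,0,0],"roll": 0},
    {"jaw": -1,"linear": [0,0,0],"roll": 0},
    {"jaw": -1,"linear": [0,0,0],"roll": 0},
  ],
)

```text
time: 14.73
position: [0.5075, -0.1818, 0.0955]
orientation: [[0.9, 0.436, -0.0], [0.436, -0.9, -0.0], [-0.0, -0.0, -1.0]]
ft_force: [-1.6, 0.8, 1.7]
width: 0.0104
```

```bash
python3 s.py|head -2
```

```text
t 14.73 pos [ 0.5075 -0.1818  0.0955] yaw 25.84 tilt 0.01 j6 37.1 F [-1.64  0.8   1.69] T [0.181 0.431 0.345] w 0.0104
wind if gripped [11.822 14.964 18.106]
```

Torque has reached 0.345 N·m, well above the winding torque, so the key is against its stop. I'll release it, rise and look.

Emit:
carry_out(
  deltas=[
    {"jaw": 0,"linear": [0,0,0],"roll": 0},
    {"jaw": 0,"linear": [0,0,0],"roll": 0},
    {"jaw": 0,"linear": [0,0,0],"roll": 0},
    {"jaw": 0,"linear": [0,0,0],"roll": 0},
    {"jaw": 0,"linear": [0,0,0],"roll": 0},
  ],
)

```text
time: 15.15
position: [0.5081, -0.1821, 0.0955]
orientation: [[0.9, 0.435, 0.001], [0.435, -0.9, -0.0], [0.001, 0.001, -1.0]]
ft_force: [-0.2, -0.2, 0.5]
width: 0.0395
```

Emit:
carry_out(
  deltas=[
    {"jaw": 0,"linear": [0,0,-1],"roll": 0},
    {"jaw": 0,"linear": [0,0,-2],"roll": 0},
    {"jaw": 0,"linear": [0,0,-2],"roll": 0},
    {"jaw": 0,"linear": [0,0,-1],"roll": 0},
    {"jaw": 0,"linear": [0,0,0],"roll": 0},
  ],
)

```text
time: 15.57
position: [0.5095, -0.1828, 0.1585]
orientation: [[0.9, 0.436, 0.006], [0.436, -0.9, -0.003], [0.004, 0.005, -1.0]]
ft_force: [0.5, 0.4, 0.7]
width: 0.0471
```

```bash
python3 s.py; python3 - <<'E'
from h import *
import cv2
im,d=optics.get_image("side"); cv2.imwrite("pics/s2.png",cv2.resize(im[140:260,290:430],None,fx=5,fy=5,interpolation=cv2.INTER_CUBIC))
p=np.load("pose.npy")
for th in (17.57,17.88):
    a=p[2]-th; c=w(p,[0,-.035,.122])[0]; u=np.array([np.cos(a),np.sin(a),0]); v=np.array([-u[1],u[0],0])
    print(th,[((proj("side",c+i*.023*u+j*.005*v)[0]-[290,140]+.5)*5-.5).round().tolist() for i in(-1,1) for j in(-1,1)])
R=None
E
```

```text
t 15.57 pos [ 0.5095 -0.1828  0.1585] yaw 25.83 tilt 0.36 j6 37.1 F [0.45 0.4  0.68] T [-0.092  0.014 -0.011] w 0.0471
wind if gripped [11.823 14.964 18.106]
arbor offset in tool cm [-0.17 -0.21  4.75]
post offset in tool cm [ 9.44 -2.25  6.47]
17.57 [[392.0, 195.0], [404.0, 205.0], [321.0, 227.0], [333.0, 237.0]]
17.88 [[402.0, 202.0], [409.0, 213.0], [318.0, 219.0], [324.0, 230.0]]
```

View pics/s2.png

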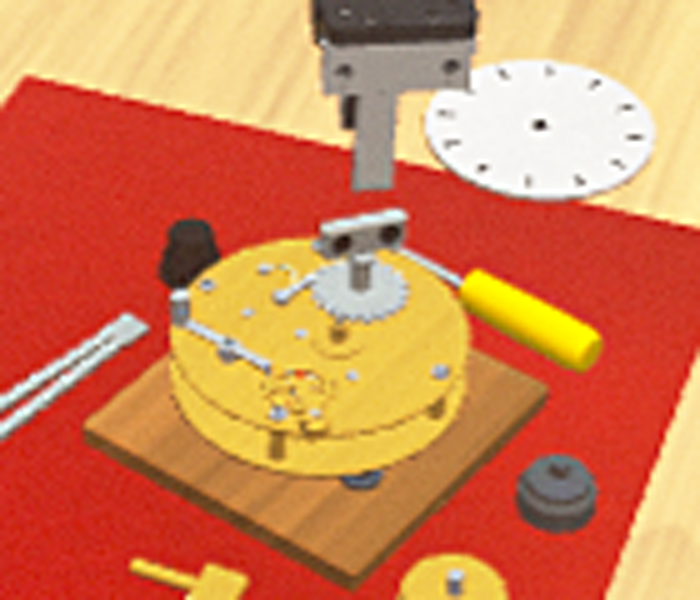

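The bar's near edge slopes the way 17.88 predicts (about -0.18 against -0.20; 17.57 would give -0.45), and the lever hasn't moved. Next I'll close the fingers and align the tool with the movement frame.

Emit:
carry_out(
  deltas=[
    {"jaw": -1,"linear": [0,0,-2],"roll": 0.12},
    {"jaw": -1,"linear": [0,0,0],"roll": 0.12},
    {"jaw": -1,"linear": [0,0,0],"roll": 0.12},
    {"jaw": -1,"linear": [0,0,0],"roll": 0.12},
    {"jaw": -1,"linear": [0,0,0],"roll": 0.12},
  ],
)

```text
time: 16.03
position: [0.5068, -0.1815, 0.1742]
orientation: [[0.988, -0.155, -0.002], [-0.155, -0.988, 0.001], [-0.002, -0.001, -1.0]]
ft_force: [0.2, 1.0, -0.1]
width: 0.0174
```

Emit:
carry_out(
  deltas=[
    {"jaw": -1,"linear": [0,0,0],"roll": 0.12},
    {"jaw": -1,"linear": [0,0,0],"roll": 0.025},
    {"jaw": -1,"linear": [0,0,0],"roll": 0},
    {"jaw": -1,"linear": [0,0,0],"roll": 0},
    {"jaw": -1,"linear": [0,0,0],"roll": 0},
  ],
)

```text
time: 16.45
position: [0.5072, -0.1817, 0.1748]
orientation: [[0.957, -0.289, -0.001], [-0.289, -0.957, 0.001], [-0.001, -0.0, -1.0]]
ft_force: [0.3, -0.8, -1.5]
width: 0.0006
```

```bash
python3 s.py; cat > g.py <<'E'
from h import *
from station import arm
s=arm.read_state();p=np.load("pose.npy")
for q in([.054,.0705,.083],[.054,.0465,.083]): print(q,((w(p,q)[0]-s["position"])@s["orientation"]*100).round(2))
E
python3 g.py
```

```text
t 16.45 pos [ 0.5072 -0.1817  0.1748] yaw -16.82 tilt 0.07 j6 79.7 F [ 0.32 -0.8  -1.46] T [ 0.061  0.026 -0.045] w 0.0006
wind if gripped [ 9.425 12.567 15.708]
arbor offset in tool cm [0.03 0.   6.38]
post offset in tool cm [ 5.73 -8.    8.07]
[0.054, 0.0705, 0.083] [  5.43 -10.55   9.17]
[0.054, 0.0465, 0.083] [ 5.43 -8.15  9.17]
```

Emit:
carry_out(
  deltas=[
    {"jaw": -1,"linear": [1.36,-2.64,0],"roll": 0},
    {"jaw": -1,"linear": [1.36,-2.64,0],"roll": 0},
    {"jaw": -1,"linear": [1.36,-2.64,0],"roll": 0},
    {"jaw": -1,"linear": [1.36,-2.64,0],"roll": 0},
    {"jaw": -1,"linear": [0,0,0],"roll": 0},
  ],
)

```text
time: 16.87
position: [0.5937, -0.093, 0.1749]
orientation: [[0.958, -0.286, 0.003], [-0.286, -0.958, 0.002], [0.002, -0.003, -1.0]]
ft_force: [-0.1, -0.2, -0.0]
width: 0.0007
```

Emit:
carry_out(
  deltas=[
    {"jaw": -1,"linear": [0,0,2.3],"roll": 0},
    {"jaw": -1,"linear": [0,0,2.3],"roll": 0},
    {"jaw": -1,"linear": [0,0,2.3],"roll": 0},
    {"jaw": -1,"linear": [0,0,2.2],"roll": 0},
    {"jaw": -1,"linear": [0,0,0],"roll": 0},
  ],
)

```text
time: 17.28
position: [0.5862, -0.096, 0.0799]
orientation: [[0.957, -0.29, -0.009], [-0.29, -0.957, 0.002], [-0.01, 0.001, -1.0]]
ft_force: [-1.0, 0.9, -0.2]
width: 0.0003
```

```bash
python3 s.py|head -1; python3 g.py; python3 - <<'E'
from h import *
import cv2
im,d=optics.get_image("side"); cv2.imwrite("pics/s3.png",cv2.resize(im[140:260,290:430],None,fx=5,fy=5,interpolation=cv2.INTER_CUBIC))
E
```

```text
t 17.28 pos [ 0.5862 -0.096   0.0799] yaw -16.84 tilt 0.56 j6 90.9 F [-1.03  0.93 -0.18] T [0.022 0.034 0.001] w 0.0003
[0.054, 0.0705, 0.083] [ 0.33 -0.06 -0.31]
[0.054, 0.0465, 0.083] [ 0.33  2.34 -0.31]
```

View pics/s3.png

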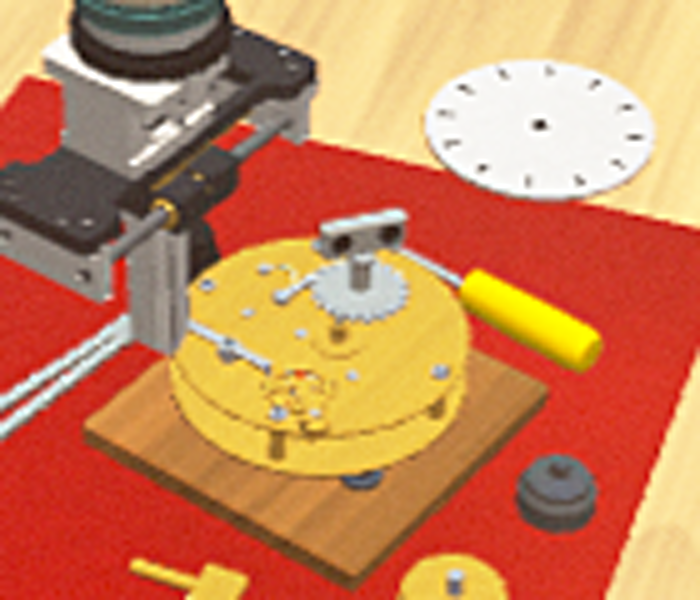

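The closed fingers are at (155,300) in the crop, on the near side of the post, and the lever hasn't moved. Now I'll push slowly.

Emit:
carry_out(
  deltas=[
    {"jaw": -1,"linear": [0,0,0],"roll": 0},
    {"jaw": -1,"linear": [0,0,0],"roll": 0},
    {"jaw": -1,"linear": [0,0.2,0],"roll": 0},
    {"jaw": -1,"linear": [0,0.2,0],"roll": 0},
    {"jaw": -1,"linear": [0,0.2,0],"roll": 0},
  ],
)

```text
time: 17.75
position: [0.589, -0.1028, 0.0855]
orientation: [[0.957, -0.29, 0.002], [-0.29, -0.957, -0.001], [0.002, 0.0, -1.0]]
ft_force: [-0.5, 0.1, 0.4]
width: 0.0004
```

Emit:
carry_out(
  deltas=[
    {"jaw": -1,"linear": [0,0.2,0],"roll": 0},
    {"jaw": -1,"linear": [0,0.2,0],"roll": 0},
    {"jaw": -1,"linear": [0,0.2,0],"roll": 0},
    {"jaw": -1,"linear": [0,0.2,0],"roll": 0},
    {"jaw": -1,"linear": [0,0.2,0],"roll": 0},
  ],
)

```text
time: 18.17
position: [0.5859, -0.1119, 0.0847]
orientation: [[0.957, -0.29, 0.001], [-0.29, -0.957, 0.0], [0.001, -0.0, -1.0]]
ft_force: [0.3, 1.1, 1.7]
width: 0.0006
```

Emit:
carry_out(
  deltas=[
    {"jaw": -1,"linear": [0,0.2,0],"roll": 0},
    {"jaw": -1,"linear": [0,0.2,0],"roll": 0},
    {"jaw": -1,"linear": [0,0.2,0],"roll": 0},
    {"jaw": -1,"linear": [0,0.1,0],"roll": 0},
    {"jaw": -1,"linear": [0,0,0],"roll": 0},
  ],
)

```text
time: 18.58
position: [0.583, -0.1187, 0.0845]
orientation: [[0.957, -0.29, -0.001], [-0.29, -0.957, 0.0], [-0.001, 0.0, -1.0]]
ft_force: [-0.5, 1.8, 3.2]
width: 0.0009
```

```bash
python3 s.py|head -1; python3 g.py; python3 - <<'E'
from h import *
import cv2
im,d=optics.get_image("side"); cv2.imwrite("pics/s4.png",cv2.resize(im[140:260,290:430],None,fx=5,fy=5,interpolation=cv2.INTER_CUBIC))
E
```

```text
t 18.58 pos [ 0.583  -0.1187  0.0845] yaw -16.87 tilt 0.06 j6 88.7 F [-0.48  1.82  3.19] T [0.371 0.198 0.047] w 0.0009
[0.054, 0.0705, 0.083] [-0.02 -2.32  0.15]
[0.054, 0.0465, 0.083] [-0.02  0.08  0.15]
```

View pics/s4.png

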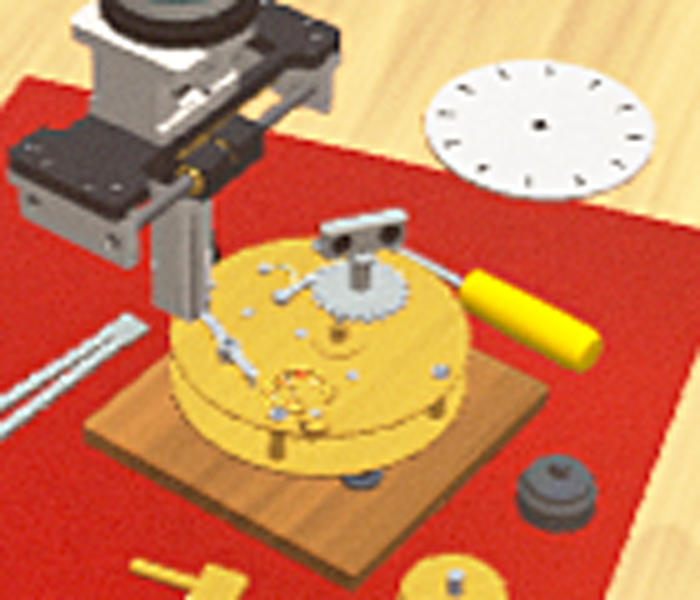

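The lever has turned: its nose moved from (270,368) to (253,380), away from the balance. I'll back off, rise and check.

Emit:
carry_out(
  deltas=[
    {"jaw": -1,"linear": [0,-1,0],"roll": 0},
    {"jaw": -1,"linear": [0,-1,0],"roll": 0},
    {"jaw": -1,"linear": [0,-0.5,0],"roll": 0},
    {"jaw": -1,"linear": [0,0,-2],"roll": 0},
    {"jaw": -1,"linear": [0,0,-3],"roll": 0},
  ],
)

```text
time: 19.05
position: [0.5887, -0.093, 0.1316]
orientation: [[0.957, -0.288, -0.007], [-0.288, -0.957, 0.002], [-0.008, 0.001, -1.0]]
ft_force: [-0.3, -0.4, -0.5]
width: 0.0005
```

Emit:
carry_out(
  deltas=[
    {"jaw": -1,"linear": [0,-2,-3],"roll": 0},
    {"jaw": -1,"linear": [0,-2,-3],"roll": 0},
    {"jaw": -1,"linear": [0,-2,-2],"roll": 0},
    {"jaw": -1,"linear": [0,0,0],"roll": 0},
    {"jaw": -1,"linear": [0,0,0],"roll": 0},
  ],
)

```text
time: 19.47
position: [0.609, -0.0363, 0.2153]
orientation: [[0.958, -0.287, 0.002], [-0.287, -0.958, -0.001], [0.003, 0.001, -1.0]]
ft_force: [-0.3, 0.6, -1.1]
width: 0.0002
```

```bash
python3 s.py|head -1; python3 - <<'E'
from h import *
import cv2
im,d=optics.get_image("side"); cv2.imwrite("pics/s5.png",cv2.resize(im[140:260,290:430],None,fx=5,fy=5,interpolation=cv2.INTER_CUBIC))
t,_=optics.get_image("top"); cv2.imwrite("pics/t5.png",t)
p=np.load("pose.npy")
for a in (.3,.4,.5,.6):
    q=[.025+.032*np.cos(a),.045-.032*np.sin(a),.094]
    print(a,((proj("side",w(p,q))[0]-[290,140]+.5)*5-.5).round())
t0=cv2.imread("pics/top0.png"); print("top diff outside robot: view")
E
```

```text
t 19.47 pos [ 0.609  -0.0363  0.2153] yaw -16.7 tilt 0.15 j6 96.8 F [-0.32  0.61 -1.09] T [ 0.062 -0.073  0.047] w 0.0002
0.3 [193. 285.]
0.4 [199. 283.]
0.5 [204. 281.]
0.6 [210. 280.]
top diff outside robot: view
```

View pics/s5.png

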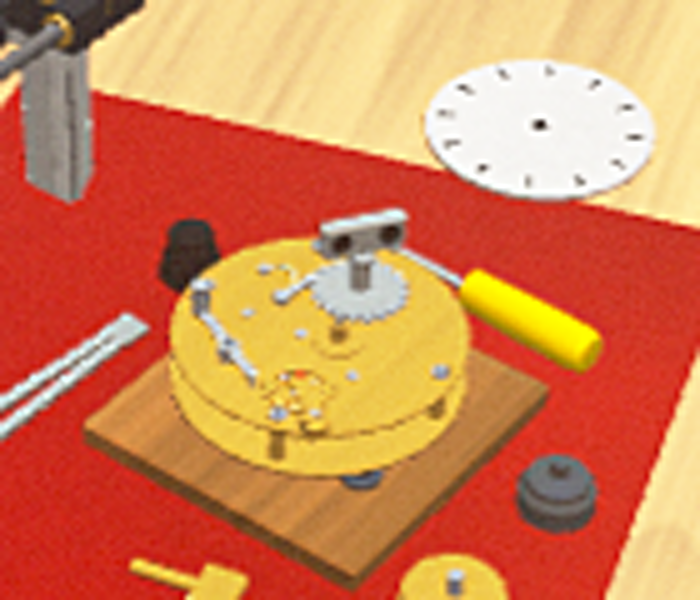

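The post top is at about (202,284) in the crop, which means only about 0.41–0.46 rad. That's marginal, so I'll go back and push about 4.5 mm further.

Emit:
carry_out(
  deltas=[
    {"jaw": -1,"linear": [0,2,2],"roll": 0},
    {"jaw": -1,"linear": [0,2,3],"roll": 0},
    {"jaw": -1,"linear": [0,2,3],"roll": 0},
    {"jaw": -1,"linear": [0,0,3],"roll": 0},
    {"jaw": -1,"linear": [0,0,2],"roll": 0},
  ],
)

```text
time: 19.98
position: [0.587, -0.0961, 0.0797]
orientation: [[0.956, -0.293, -0.007], [-0.293, -0.956, 0.001], [-0.008, 0.001, -1.0]]
ft_force: [-0.3, 0.8, 0.6]
width: 0.0004
```

Emit:
carry_out(
  deltas=[
    {"jaw": -1,"linear": [0,0,0],"roll": 0},
    {"jaw": -1,"linear": [0,0,0],"roll": 0},
    {"jaw": -1,"linear": [0,0.7,0],"roll": 0},
    {"jaw": -1,"linear": [0,0.7,0],"roll": 0},
    {"jaw": -1,"linear": [0,0.6,0],"roll": 0},
  ],
)

```text
time: 20.4
position: [0.5858, -0.1149, 0.086]
orientation: [[0.957, -0.29, 0.003], [-0.29, -0.957, -0.001], [0.003, 0.001, -1.0]]
ft_force: [0.3, -0.4, 0.5]
width: 0.0006
```

Emit:
carry_out(
  deltas=[
    {"jaw": -1,"linear": [0,0.5,0],"roll": 0},
    {"jaw": -1,"linear": [0,0.2,0],"roll": 0},
    {"jaw": -1,"linear": [0,0.15,0],"roll": 0},
    {"jaw": -1,"linear": [0,0.1,0],"roll": 0},
    {"jaw": -1,"linear": [0,0,0],"roll": 0},
  ],
)

```text
time: 20.82
position: [0.5822, -0.1227, 0.085]
orientation: [[0.957, -0.29, 0.0], [-0.29, -0.957, 0.0], [0.0, -0.0, -1.0]]
ft_force: [-0.7, 2.4, 3.9]
width: 0.0005
```

```bash
python3 s.py|head -1; python3 g.py
```

```text
t 20.82 pos [ 0.5822 -0.1227  0.085 ] yaw -16.86 tilt 0.03 j6 88.2 F [-0.66  2.4   3.93] T [0.366 0.143 0.   ] w 0.0005
[0.054, 0.0705, 0.083] [-0.06 -2.73  0.2 ]
[0.054, 0.0465, 0.083] [-0.06 -0.33  0.2 ]
```

Emit:
carry_out(
  deltas=[
    {"jaw": -1,"linear": [0,-1,0],"roll": 0},
    {"jaw": -1,"linear": [0,-1,0],"roll": 0},
    {"jaw": -1,"linear": [0,-1,0],"roll": 0},
    {"jaw": -1,"linear": [0,0,-2],"roll": 0},
    {"jaw": -1,"linear": [0,0,-3],"roll": 0},
  ],
)

```text
time: 21.23
position: [0.5889, -0.0919, 0.1315]
orientation: [[0.958, -0.288, -0.008], [-0.288, -0.958, 0.002], [-0.008, 0.0, -1.0]]
ft_force: [0.4, 0.2, 0.5]
width: 0.0004
```

Emit:
carry_out(
  deltas=[
    {"jaw": -1,"linear": [0,-2,-3],"roll": 0},
    {"jaw": -1,"linear": [0,-2,-3],"roll": 0},
    {"jaw": -1,"linear": [0,-2,-2],"roll": 0},
    {"jaw": -1,"linear": [0,0,0],"roll": 0},
    {"jaw": -1,"linear": [0,0,0],"roll": 0},
  ],
)

```text
time: 21.65
position: [0.6092, -0.0354, 0.2152]
orientation: [[0.958, -0.287, 0.002], [-0.287, -0.958, -0.001], [0.002, 0.0, -1.0]]
ft_force: [0.7, 0.0, -0.4]
width: 0.0008
```

```bash
python3 s.py|head -1; python3 - <<'E'
from h import *
import cv2
im,d=optics.get_image("side"); i2,_=optics.get_image("side")
a=cv2.resize(im[140:260,290:430],None,fx=5,fy=5,interpolation=cv2.INTER_CUBIC); cv2.imwrite("pics/s6.png",a)
# how much balance region changes between frames (swinging), pixel region crop(265..330,370..435)
print("balance diff",np.abs(im[214:227,343:356].astype(int)-i2[214:227,343:356]).max(), "key region diff",np.abs(im[178:200,352:372].astype(int)-i2[178:200,352:372]).max())
E
```

```text
t 21.65 pos [ 0.6092 -0.0354  0.2152] yaw -16.69 tilt 0.14 j6 96.9 F [ 0.73  0.03 -0.45] T [ 0.009  0.012 -0.046] w 0.0008
balance diff 76 key region diff 19
```

View pics/s6.png

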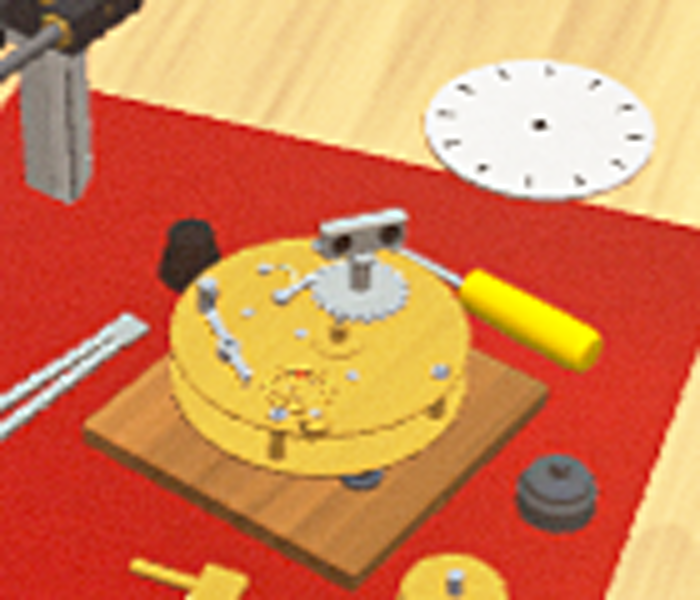

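The post top is now at (207,283) in the crop, which gives about 0.52–0.56 rad, and the nose sits well clear at (247,378). The balance changes between frames, so it is swinging. The key's angle hasn't changed, and the bystanders in this crop are in place. Handing in.

```bash
python3 -c "
from station import job; print(job.finish_job())"
```

```text
the job is handed in; nothing more can be done
None
```

I wound the mainspring to its stop, pushed the stop lever clear of the balance, and handed the job in at about 21.7 s of the 67 s allowed. The hand-in gives no verdict, so what follows rests on my own checks.

- **Winding:** I used two grips on the key. I stopped turning when the torque reached 0.345 N·m, against about 0.13–0.16 N·m while winding. By that torque the barrel stayed far below the 0.25 rad limit. After release, the bar's direction in the side view matched the last tooth (17.88 rad), not one tooth short.
- **Stop lever:** My first push left it at only about 0.41–0.46 rad, too close to the 0.4 limit. I pushed it about 4 mm further, and the last picture puts it at about 0.52–0.56 rad.
- **Running:** Two frames taken one after the other differ at the balance (76 grey levels, against 19 at the key), so I take it to be swinging.
- **End state:** The gripper is raised clear with no significant force on it. The bystanders in the last side crop have not moved. I did not check the trophy after the moves, but the arm never went near it.
- **Disagreements:**
  - The angle I worked out from the tool's direction read about 0.05–0.1 rad high at the stop. That is within what I'd expect from measurement error and give in the grip.
  - I also saw 3–4 N of upward force on the fingertips during both lever pushes and did not find the cause.

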